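# Ratchet the carving turntable round to its mark

## Robot

A 6-joint arm with a two-finger parallel gripper is mounted at the origin on the work surface. World frame = base frame: x ahead of the robot, y to its left, z up, the work surface at z = 0. Lengths are in m, angles in rad, forces in N, time in s.
With the tool pointing down it reaches from about 0.425 to 0.925 m from the base axis. Payload 12.5 kg.
Tool frame: the origin (TCP) lies midway between the tips of the shut fingers; the grasp point (between the pads) lies 19 mm behind it; y points along the fingers, z is the direction in which the jaws open and shut, and the axes are right-handed (so a half turn about y gives the same grasp; the last joint's range is limited). The gripper opens to 85 mm and grips with 20 to 120 N. Pads are 22 mm wide; open, the fingers measure 114 mm over their backs; the gripper's body (76 mm by 85 mm) begins 54 mm behind the grasp point. The pads swing forward as they close: fully open they stand 13 mm farther back than shut.
Start: joints at [1.218, 0.491, 1.559, -0, 1.092, -0.106], TCP at [0.153, 0.606, 0.231] pointing down, gripper open.
Joint ranges: [-3.1, 3.1], [-0.84, 2.19], [0.05, 2.79], [-1.13, 4.28], [0.06, 2.93], [-2.69, 2.69]. Speed limits (rad/s): [2.22, 2.22, 2.79, 3.14, 3.14, 3.14].

## Interface

Orientations are given as [roll, pitch, yaw] about the fixed x, y, z axes, in that order (R = Rz(yaw) Ry(pitch) Rx(roll)).
In Python, from bench import bot gives the robot as it stands.
- The arm moves only by the tool carry_out, never from a script. Its argument "moves" is text: rows parted by semicolons, each of 4 numbers parted by spaces: the shift along the world's x, y, z in cm, then the turn about the world's z in degrees. A call has 1 to 12 rows; each row is the pose to reach, as a shift and turn from the pose measured when the call began; what a row does not reach only later rows make up. A row lasts 1/12 s, in which the tool goes at most 41.7 mm and 7.16 degrees, less where a joint would pass 70% of its speed; a pose out of reach is approached as far as the arm can. A call with a gripper value outside its range is refused whole. "grip" is the closure, from -1 (fully open) to 1 (shut), set as the call begins (left out, the last holds). The fingers move at their own pace and stop on an object; the grip force is fixed at half the most. Time passes only in rows, so rows that repeat a pose let the fingers close. It gives the time, the measured TCP pose, the force and the opening at its end, in the units of the state.
- bot.sense(): the state, without advancing time (a new reading comes with each control period).
- bot.snapshot(name): name is "scene" or "top" or "wrist"; returns the picture (480x640x3 uint8, red, green, blue); there is no depth.
- bot.camera_model(name): a dict with "fx", "fy", "cx", "cy" (pixels), "xyz" and "rotation" of the camera in the world; the wrist camera has in their place "T_tool_cam" (4x4, takes a point from camera to tool coordinates, whose origin is the TCP and whose axes are the tool frame's). Camera axes: x right, y down, z forward; pixel columns grow to the right and rows downward; lengths in m; the calibration is good to about 2 mm. A picture is of the moment at which its call begins: read the wrist's pose just before it. camera_model takes no time and is no camera call.
- bot.hand_in(): hands the job in, once; it reports no verdict.
Trained networks look in the newest picture that a camera, given by its name, has taken for a name from the list of things; names that differ only in an ending like _2 or _b are one class to them, and where a whole thing is asked for, a point or a joint stands for the part that bears it (a point fixed in the world has none). Each returns a list of dicts, best first, with "confidence" (0 to 1); they miss things now and then, are a little off and sometimes report something else, mostly with a low value. They report only what shows in the picture. A call takes as long as a camera call.
- bot.cut_out(camera, label): "pixels" (480x640 bool, what is visible of it) and "xy" ([column, row] in pixels, amid what is visible of it).
- bot.landmark_of(camera, label): "xy" ([column, row] in pixels: a listed point, or the origin of a listed thing).
The state is a dict: "time_s": time; "joint_positions": joint angles; "joint_velocities": joint speeds; "joint_efforts": joint torques, N m; "tool_pos": TCP position; "ee_rot": TCP orientation; "contact_force": force on the tool from outside, world axes, zero at the start; "ft_torque": the same for the moment, N m; "grip_width": finger opening in m.
Only numpy, scipy, OpenCV 4.12 (cv2) and the standard library are available. Lean on these libraries where they do the work, as an engineer would, in place of code of your own. Each camera call takes 0.05 s, during which the arm holds its last target.

## Task

The violin neck on the toothed turntable must be turned so that the turntable's brass arrow points at the brass mark on its stand. Take the red knob of the ratchet lever and swing the lever anticlockwise (seen from above) back to its stop, which only clicks over the teeth, then swing it clockwise so that it grips and carries the turntable round until arrow and mark line up, and let go of the knob. Move the turntable by its lever only, touching neither it nor the neck, and leave the spare stand with the black knob, the varnish jar and the brass finger plane where they are.

Things in the scene. Friction and masses are not known exactly. Their poses are not given: they have to be found in the camera images.
- stand: Fixed iron stand, grey foot 170 mm across, carrying the ratchet lever and above it the toothed turntable. Origin: on the vertical axis of both, at the bench top. Its -x axis points (towards the robot, within 15 degrees) at the brass mark, an upright brass blade with a cap 10 mm wide and 26 mm long, 100 mm from the axis, top 55 mm above the bench; z up.
- turntable: Toothed steel turntable, 157 mm across, wooden top 50 mm above the bench, with a violin neck fixed on it (up to 82 mm above the bench). Origin on the axis; x points along the brass arrow on its top and the neck's scroll end. Starts with the arrow 46 to 69 degrees anticlockwise (from above) of the mark. Stays where left; the lever turns it clockwise only.
- lever (a joint): Lever angle, rad, growing clockwise from above, stops at 0 and 1.9; starts at 1.35 to 1.75. At q the arm points 1.0 - q rad anticlockwise of the stand's +x. Falling: freewheels (1.5 N at the knob), the turntable stays. Rising: after up to 0.22 rad idle the pawl catches and the turntable turns along, angle for angle (4 N). Stays where left. Must be swung back before it can reach the mark.
- lever_knob (a point): Middle of the red upright knob at the lever's end, on its axis, 130 mm from the stand's axis and 115 mm above the bench. Round, 28 mm in diameter, from 76 to 140 mm above the bench; it spins freely on its post, so it can be led round an arc without turning the gripper.
- spare_lever_knob (a point): Leave alone: middle of the black upright knob (same size and height) of the spare stand, with a green foot and a bare toothless aluminium plate; it lies to the left or right of the other stand.
- jar: Leave alone: amber varnish jar with black cap, 56 mm across, 85 mm high, loose. Origin under its centre.
- plane: Leave alone: small brass finger plane, 90 x 30 x 37 mm, loose on the bench. Origin under its centre, x along its length.

How it is judged:
By the outcome, as a careful person would: the job done as asked, in the order asked, and still so for the second after the job is handed in, with the robot touching nothing.
It also fails if it takes over 51 s, if anything falls off the work surface, if the arm or the gripper's body presses on something with over 40 N, if the wrist force passes 120 N, or if a joint passes its speed limit or range.

## Working session

There is one attempt and no reset: what is moved stays moved. The work goes in short steps, Python scripts to look and compute and a tool call to move; the robot and the scene stay as the last step left them, time stands still between calls to the robot, and variables do not carry over. Pictures are saved under pics/ and viewed, and the job is handed in when it is done.

Besides the shell and the picture viewer there is one more tool, called after "Emit:" as name(argument=value, ...) on one line, values as JSON. carry_out: Moves the arm, as the interface text tells. Its arguments: {"type":"object","properties":{"moves":{"type":"string"},"grip":{"type":"number"}},"required":["moves"]}

```bash
ls; mkdir -p pics; python3 - <<'E'
from bench import bot
import cv2
s=bot.sense();print({k:s[k] for k in('time_s','tool_pos','ee_rot','grip_width')})
for c in('scene','top'):
    im=bot.snapshot(c);cv2.imwrite(f'pics/{c}0.png',im[:,:,::-1]);print(c,bot.camera_model(c))
    for l in('stand','turntable','lever_knob','spare_lever_knob','jar','plane'):
        print(l,[(d['xy'],round(d['confidence'],2)) for d in bot.landmark_of(c,l)][:3])
E
```

```text
pics
{'time_s': 0.0, 'tool_pos': array([0.15257143, 0.60581571, 0.23071005]), 'ee_rot': array([-1.57199384e+00,  1.24540917e-04, -2.46790490e-01]), 'grip_width': 0.08557568215249023}
scene {'fx': 619.0953332242175, 'fy': 619.0953332242175, 'cx': 308.1789979474062, 'cy': 230.14462457870172, 'xyz': array([0.89002921, 0.56200648, 1.00783322]), 'rotation': array([-2.54242074,  0.00880169,  2.53590145])}
stand [([369.2, 322.8], 0.9)]
turntable [([370.1, 313.9], 0.87)]
lever_knob [([298.7, 318.8], 0.57)]
spare_lever_knob [([189.1, 162.5], 0.84)]
jar [([339.4, 230.2], 0.85)]
plane [([229.6, 286.4], 0.75)]
top {'fx': 513.3126579532682, 'fy': 513.3126579532682, 'cx': 322.99683453740033, 'cy': 238.09049161498012, 'xyz': array([0.52723735, 0.04260731, 1.05404504]), 'rotation': array([-3.0899112 , -0.00401987, -1.54403689])}
stand [([231.5, 259.1], 0.61)]
turntable [([229.3, 261.8], 0.94)]
lever_knob [([242.2, 190.8], 0.57)]
spare_lever_knob [([454.3, 207.2], 0.88)]
jar [([328.1, 300.8], 0.63)]
plane [([342.7, 178.8], 0.55)]
```

View pics/top0.png

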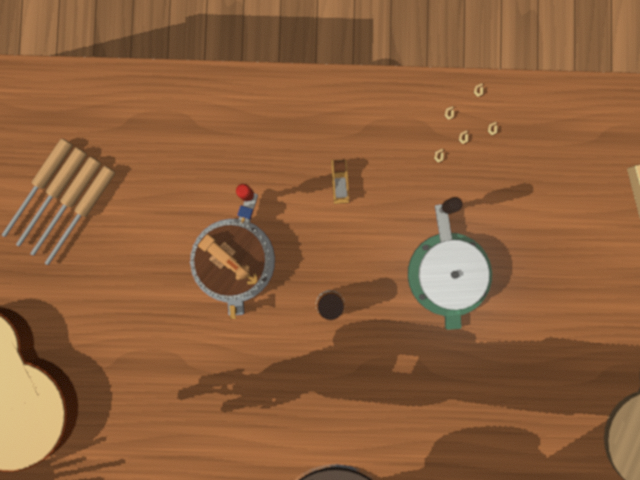

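View pics/scene0.png

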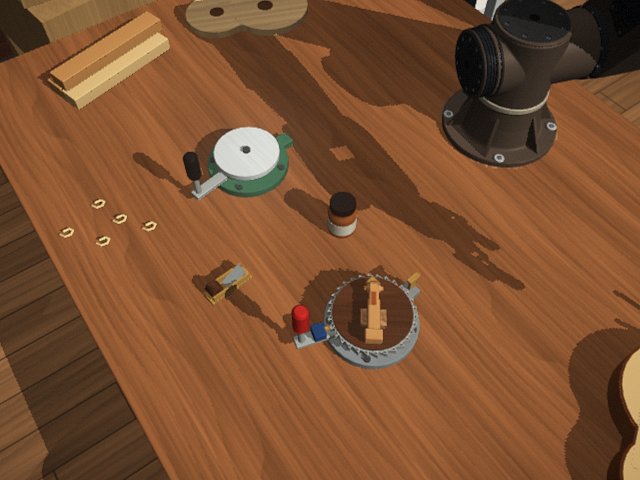

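```bash
cat > h.py <<'E'
import numpy as np
from scipy.spatial.transform import Rotation as R
from bench import bot
def ray(c,uv):
    m=bot.camera_model(c);d=np.array([(uv[0]-m['cx'])/m['fx'],(uv[1]-m['cy'])/m['fy'],1.])
    return np.array(m['xyz']),R.from_euler('xyz',m['rotation']).as_matrix()@d
def atz(c,uv,z):
    o,d=ray(c,uv);return o+d*(z-o[2])/d[2]
def proj(c,p):
    m=bot.camera_model(c);q=R.from_euler('xyz',m['rotation']).as_matrix().T@(np.array(p)-m['xyz'])
    return np.array([m['fx']*q[0]/q[2]+m['cx'],m['fy']*q[1]/q[2]+m['cy']])
E
python3 - <<'E'
from h import *
P={'stand':(0,[369.2,322.8],[231.5,259.1]),'turntable':(.0,[370.1,313.9],[229.3,261.8]),'lever_knob':(.115,[298.7,318.8],[242.2,190.8]),'spare':(.115,[189.1,162.5],[454.3,207.2]),'jar':(0,[339.4,230.2],[328.1,300.8]),'plane':(0,[229.6,286.4],[342.7,178.8])}
for k,(z,a,b) in P.items(): print(k,atz('scene',a,z).round(3),atz('top',b,z).round(3))
E
```

```text
stand [0.53  0.219 0.   ] [0.534 0.226 0.   ]
turntable [0.518 0.206 0.   ] [0.528 0.231 0.   ]
lever_knob [0.659 0.188 0.115] [0.659 0.191 0.115]
spare [ 0.646 -0.2    0.115] [ 0.639 -0.2    0.115]
jar [0.455 0.027 0.   ] [0.454 0.026 0.   ]
plane [0.697 0.011 0.   ] [0.706 0.002 0.   ]
```

```bash
python3 - <<'E'
import cv2,numpy as np
a=cv2.imread('pics/top0.png')[170:330,170:290];b=cv2.imread('pics/scene0.png')[255:375,285:435]
cv2.imwrite('pics/zt.png',cv2.resize(a,None,fx=3.7,fy=3.7,interpolation=2));cv2.imwrite('pics/zs.png',cv2.resize(b,None,fx=5,fy=5,interpolation=2))
E
```

```text
(no output)
```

View pics/zt.png

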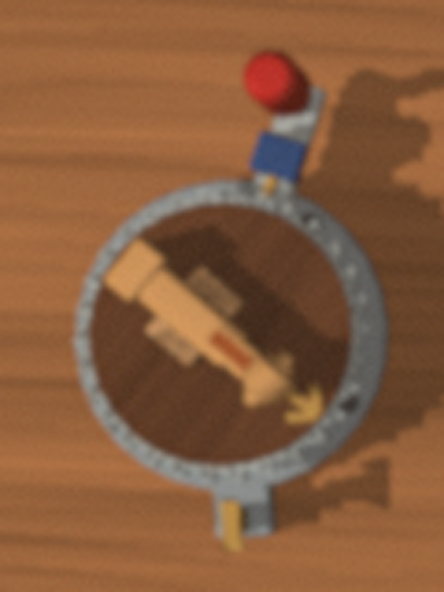

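View pics/zs.png

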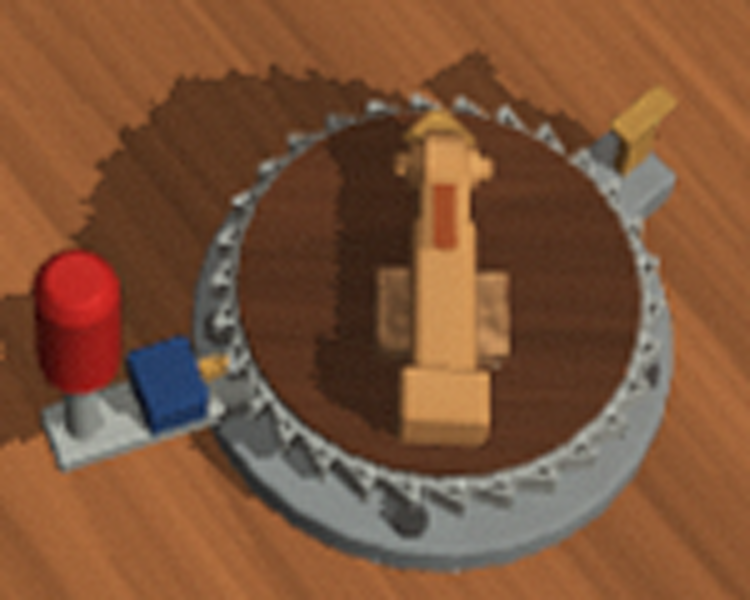

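```bash
python3 - <<'E'
from h import *
T=lambda x,y:[170+x/3.7,170+y/3.7]
S=lambda x,y:[285+x/5,255+y/5]
import math
c1=atz('top',T(221,334),.05);c2=atz('scene',S(441,288),.05)
m1=atz('top',T(232,522),.055);m2=atz('scene',S(645,117),.055)
k1=atz('top',T(266,78),.14);k2=atz('scene',S(77,285),.14)
a1=atz('top',T(316,418),.05);a2=atz('scene',S(442,112),.05)
for n,p,c in(('m',m1,c1),('m',m2,c2),('k',k1,c1),('k',k2,c2),('arrow',a1,c1),('arrow',a2,c2)):
  d=p-c;print(n,p.round(4),c.round(4),np.hypot(d[0],d[1]).round(4),math.degrees(math.atan2(d[1],d[0])))
E
```

```text
m [0.433  0.2107 0.055 ] [0.531  0.2209 0.05  ] 0.0985 -174.06917411623473
m [0.4322 0.2145 0.055 ] [0.5307 0.2243 0.05  ] 0.0991 -174.3002660870529
k [0.6549 0.1876 0.14  ] [0.531  0.2209 0.05  ] 0.1283 -15.021717967550627
k [0.6567 0.1903 0.14  ] [0.5307 0.2243 0.05  ] 0.1304 -15.098179904588267
arrow [0.4882 0.1693 0.05  ] [0.531  0.2209 0.05  ] 0.067 -129.7095043704697
arrow [0.4875 0.1697 0.05  ] [0.5307 0.2243 0.05  ] 0.0696 -128.38282858980108
```

Emit:
carry_out(moves="50.4 -41.4 0 0;50.4 -41.4 0 0;50.4 -41.4 0 0;50.4 -41.4 0 0;50.4 -41.4 0 0;50.4 -41.4 0 0;50.4 -41.4 0 0;50.4 -41.4 0 0;50.4 -41.4 0 0;50.4 -41.4 0 0;50.4 -41.4 0 0;50.4 -41.4 0 0", grip=-1)

```text
time_s: 1.7
tool_pos: [0.5404, 0.2871, 0.2315]
ee_rot: [-1.571, -0.0, -0.247]
contact_force: [0.8, 0.8, -0.4]
grip_width: 0.0853
```

Emit:
carry_out(moves="11.6 -9.5 0 0;11.6 -9.5 0 0;11.6 -9.5 0 0;11.6 -9.5 0 0;11.6 -9.5 0 0;11.6 -9.5 0 0")

```text
time_s: 2.2
tool_pos: [0.6571, 0.1908, 0.2308]
ee_rot: [-1.571, 0.001, -0.249]
contact_force: [-0.6, 0.4, 0.7]
grip_width: 0.0854
```

```bash
python3 - <<'E'
from bench import bot
import cv2
s=bot.sense();print({k:s[k] for k in('time_s','tool_pos','ee_rot')})
im=bot.snapshot('wrist');cv2.imwrite('pics/w1.png',im[:,:,::-1]);m=bot.camera_model('wrist');print(m)
import numpy as np
from scipy.spatial.transform import Rotation as R
Rt=R.from_euler('xyz',s['ee_rot']).as_matrix()
T=np.array(m['T_tool_cam'])
for l in('lever_knob',):
  for d in bot.landmark_of('wrist',l)[:2]:
    u=d['xy'];q=T[:3,:3]@np.array([(u[0]-m['cx'])/m['fx'],(u[1]-m['cy'])/m['fy'],1]);q=Rt@q;o=Rt@T[:3,3]+s['tool_pos']
    print(l,u,d['confidence'],o+q*(.115-o[2])/q[2])
E
```

```text
{'time_s': 2.2, 'tool_pos': array([0.65709329, 0.1907773 , 0.2307977 ]), 'ee_rot': array([-1.57073638e+00,  5.10956579e-04, -2.49174975e-01])}
{'fx': 417.7039986965834, 'fy': 417.7039986965834, 'cx': 321.31908311997796, 'cy': 234.89932874917224, 'T_tool_cam': array([[-5.31399043e-04,  9.55305026e-01,  2.95621421e-01,
        -7.50217786e-02],
       [-3.27966028e-04, -2.95621613e-01,  9.55305058e-01,
        -1.42525748e-01],
       [ 9.99999805e-01,  4.10694410e-04,  4.70400637e-04,
        -6.94147462e-04],
       [ 0.00000000e+00,  0.00000000e+00,  0.00000000e+00,
         1.00000000e+00]])}
lever_knob [315.3, 226.6] 0.93 [0.65529181 0.18665863 0.115     ]
```

View pics/w1.png

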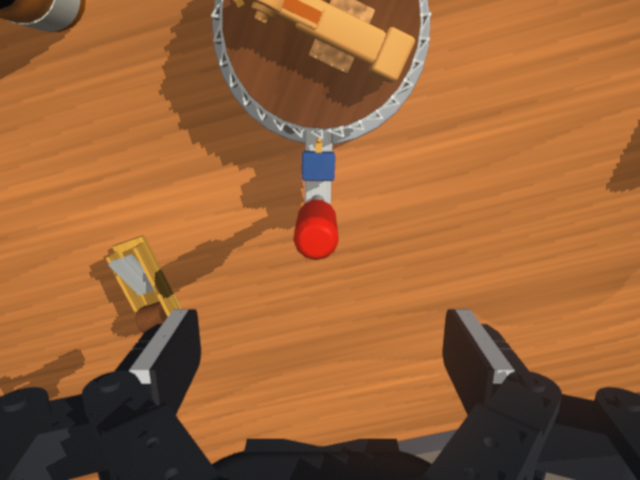

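Emit:
carry_out(moves="-0.1 -0.1 -4.1 0;-0.1 -0.1 -8 0;-0.1 -0.1 -11 0;-0.1 -0.1 -13.3 0;-0.1 -0.1 -13.3 0;-0.1 -0.1 -13.3 0")

```text
time_s: 2.8
tool_pos: [0.6541, 0.1925, 0.0983]
ee_rot: [-1.571, 0.002, -0.245]
contact_force: [0.7, 0.2, 0.7]
grip_width: 0.0853
```

Emit:
carry_out(moves="0 0 0 0;0 0 0 0;0 0 0 0;0 0 0 0;0 0 0 0;0 0 0 0;0 0 0 0;0 0 0 0;0 0 0 0;0 0 0 0;0 0 0 0;0 0 0 0", grip=1)

```text
time_s: 3.8
tool_pos: [0.6544, 0.1925, 0.0996]
ee_rot: [-1.57, 0.0, -0.245]
contact_force: [-2.1, -0.3, 6.3]
grip_width: 0.0266
```

```bash
python3 - <<'E'
from bench import bot
import cv2,numpy as np
s=bot.sense();print({k:s[k] for k in('time_s','tool_pos','ee_rot','grip_width','contact_force')})
im=bot.snapshot('top');cv2.imwrite('pics/t2.png',cv2.resize(im[150:350,150:350,::-1],None,fx=3,fy=3,interpolation=2))
c=np.array([.531,.2225]);d=s['tool_pos'][:2]-c;a0=np.arctan2(d[1],d[0]);r=np.hypot(*d);print(np.degrees(a0),r)
E
```

```text
{'time_s': 3.8, 'tool_pos': array([0.6544202 , 0.19252542, 0.09957574]), 'ee_rot': array([-1.57047697e+00,  4.12234082e-04, -2.45444761e-01]), 'grip_width': 0.026593198531417953, 'contact_force': array([-2.11145347, -0.30394639,  6.27650175])}
-13.650903386983318 0.12700795613507918
```

View pics/t2.png

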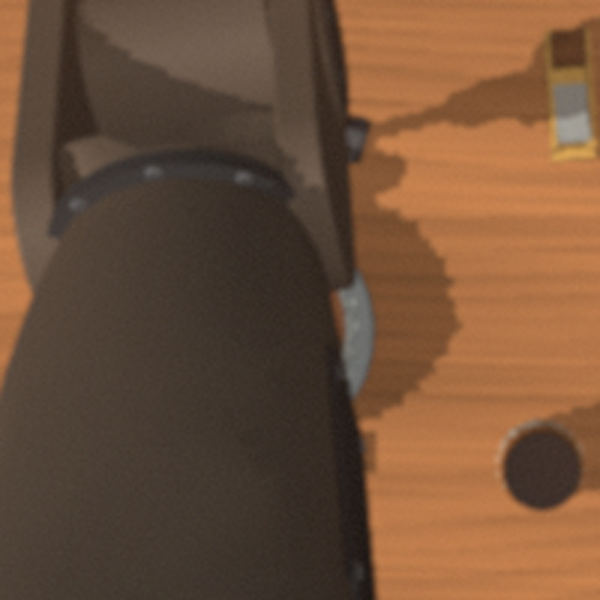

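```bash
cat >> h.py <<'E'
def arc(a0,a1,n,r,p,c=(.531,.2225)):
    for a in np.radians(np.linspace(a0,a1,n+1)[1:]):
        print(f"{100*(c[0]+r*np.cos(a)-p[0]):.1f} {100*(c[1]+r*np.sin(a)-p[1]):.1f} 0 0",end=';')
    print()
E
python3 -c "
from h import *
arc(-13.65,22,10,.1275,bot.sense()['tool_pos'])"
```

```text
0.2 0.8 0 0;0.3 1.6 0 0;0.4 2.3 0 0;0.4 3.1 0 0;0.4 3.9 0 0;0.3 4.7 0 0;0.2 5.5 0 0;-0.0 6.3 0 0;-0.2 7.0 0 0;-0.5 7.8 0 0;
```

Emit:
carry_out(moves="0.2 0.8 0 0;0.3 1.6 0 0;0.4 2.3 0 0;0.4 3.1 0 0;0.4 3.9 0 0;0.3 4.7 0 0;0.2 5.5 0 0;0 6.3 0 0;-0.2 7 0 0;-0.5 7.8 0 0;-0.5 7.8 0 0")

```text
time_s: 4.77
tool_pos: [0.6486, 0.2723, 0.0997]
ee_rot: [-1.571, 0.001, -0.244]
contact_force: [-4.9, -1.6, 3.0]
grip_width: 0.0264
```

```bash
python3 -c "
from h import *
s=bot.sense();p=s['tool_pos'];print(p,s['contact_force'],s['grip_width'])
d=p[:2]-[.531,.2225];a=np.degrees(np.arctan2(d[1],d[0]));print(a,np.hypot(*d))
arc(a,64.5,11,.1275,p)"
```

```text
[0.64858393 0.27233004 0.09966946] [-4.94806529 -1.55025074  2.9681587 ] 0.02642704601480385
22.966394455466382 0.12770674511899754
-0.4 0.8 0 0;-0.8 1.5 0 0;-1.2 2.2 0 0;-1.7 2.9 0 0;-2.3 3.5 0 0;-2.8 4.1 0 0;-3.5 4.7 0 0;-4.1 5.2 0 0;-4.8 5.7 0 0;-5.5 6.1 0 0;-6.3 6.5 0 0;
```

Emit:
carry_out(moves="-0.4 0.8 0 0;-0.8 1.5 0 0;-1.2 2.2 0 0;-1.7 2.9 0 0;-2.3 3.5 0 0;-2.8 4.1 0 0;-3.5 4.7 0 0;-4.1 5.2 0 0;-4.8 5.7 0 0;-5.5 6.1 0 0;-6.2 6.5 0 0;-6.2 6.5 0 0")

```text
time_s: 5.77
tool_pos: [0.5865, 0.3391, 0.0998]
ee_rot: [-1.568, -0.002, -0.243]
contact_force: [2.9, 8.4, -2.8]
grip_width: 0.0262
```

```bash
python3 -c "
from h import *
s=bot.sense();p=s['tool_pos'];print(p,s['contact_force'],s['grip_width'])
d=p[:2]-[.531,.2225];a=np.degrees(np.arctan2(d[1],d[0]));print(a,np.hypot(*d))
import cv2
for c in ('scene','wrist'): cv2.imwrite(f'pics/{c}3.png',bot.snapshot(c)[:,:,::-1])"
```

```text
[0.5865188  0.33914682 0.09978529] [ 2.90268179  8.39074711 -2.84412036] 0.026234432953510214
64.54758903002033 0.129185206378216
```

View pics/scene3.png

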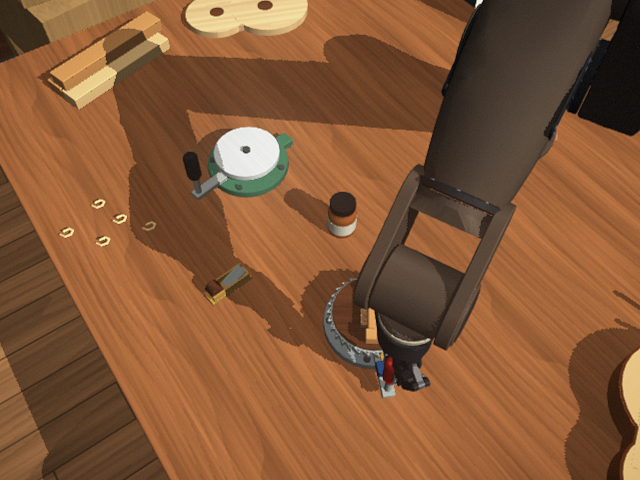

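View pics/wrist3.png

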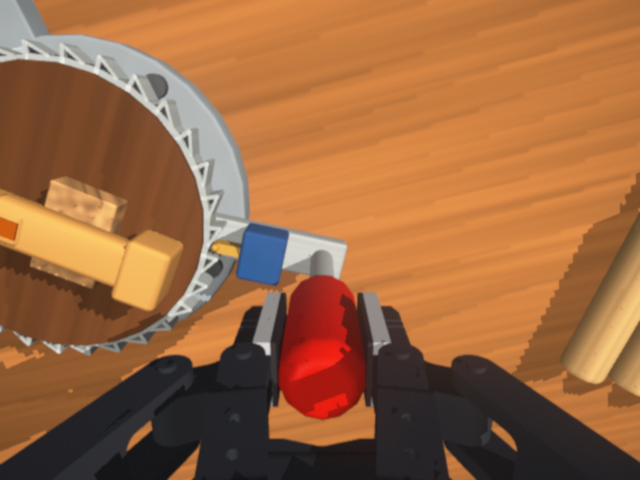

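Emit:
carry_out(moves="-0.3 0 0 0;-0.6 0.1 0 0;-0.9 0.2 0 0;-0.9 0.2 0 0;-0.9 0.2 0 0")

```text
time_s: 6.28
tool_pos: [0.5853, 0.3397, 0.1]
ee_rot: [-1.563, -0.016, -0.244]
contact_force: [45.6, -11.4, -19.7]
grip_width: 0.0261
```

```bash
python3 -c "
from h import *
s=bot.sense();p=s['tool_pos'];print(p,s['contact_force'],s['grip_width'])
d=p[:2]-[.531,.2225];a=np.degrees(np.arctan2(d[1],d[0]));print(a,np.hypot(*d))
import cv2
for c in ('wrist',): cv2.imwrite(f'pics/{c}4.png',bot.snapshot(c)[:,:,::-1])"
```

```text
[0.58533675 0.33971722 0.09999319] [ 45.59250402 -11.43719199 -19.74489747] 0.026119053072962774
65.12963610553405 0.12919891281851772
```

View pics/wrist4.png

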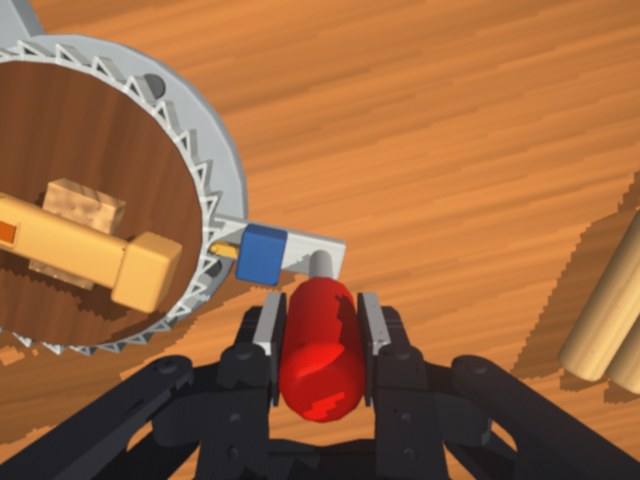

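```bash
python3 -c "
from h import *
p=bot.sense()['tool_pos']
arc(64.5,24,11,.1285,p)"
```

```text
0.8 -0.5 0 0;1.5 -0.9 0 0;2.2 -1.4 0 0;2.9 -1.9 0 0;3.5 -2.5 0 0;4.1 -3.1 0 0;4.6 -3.7 0 0;5.1 -4.3 0 0;5.5 -5.0 0 0;5.9 -5.8 0 0;6.3 -6.5 0 0;
```

Emit:
carry_out(moves="0.8 -0.5 0 0;1.5 -0.9 0 0;2.2 -1.4 0 0;2.9 -1.9 0 0;3.5 -2.5 0 0;4.1 -3.1 0 0;4.6 -3.7 0 0;5.1 -4.3 0 0;5.5 -5 0 0;5.9 -5.8 0 0;6.3 -6.5 0 0;6.3 -6.5 0 0")

```text
time_s: 7.33
tool_pos: [0.6485, 0.2727, 0.0997]
ee_rot: [-1.564, -0.014, -0.246]
contact_force: [-3.5, -1.4, -1.9]
grip_width: 0.0259
```

```bash
python3 -c "
from h import *
s=bot.sense();p=s['tool_pos'];print(p,s['contact_force'],s['grip_width'])
d=p[:2]-[.531,.2225];a=np.degrees(np.arctan2(d[1],d[0]));print(a,np.hypot(*d))
import cv2
for c in ('wrist','scene'): cv2.imwrite(f'pics/{c}5.png',bot.snapshot(c)[:,:,::-1])"
```

```text
[0.64848433 0.27269665 0.09972163] [-3.53674988 -1.40731537 -1.91495141] 0.02594880531871689
23.13520354598362 0.12775864603960307
```

View pics/wrist5.png

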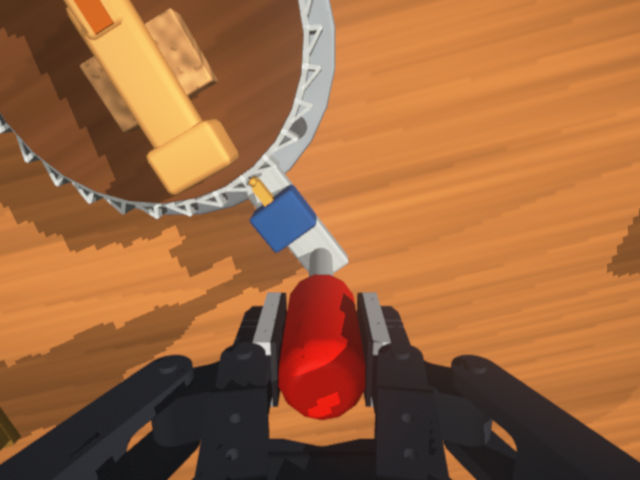

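View pics/scene5.png

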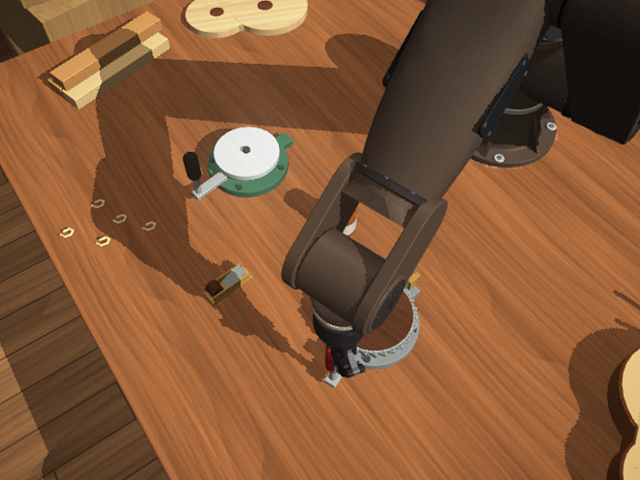

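```bash
python3 - <<'E'
import cv2
for n,(x,y) in (('4',(0,170)),('5',(50,0))):
    a=cv2.imread(f'pics/wrist{n}.png')[y:y+200,x:x+200];cv2.imwrite(f'pics/zw{n}.png',cv2.resize(a,None,fx=3,fy=3,interpolation=2))
E
```

```text
(no output)
```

View pics/zw4.png

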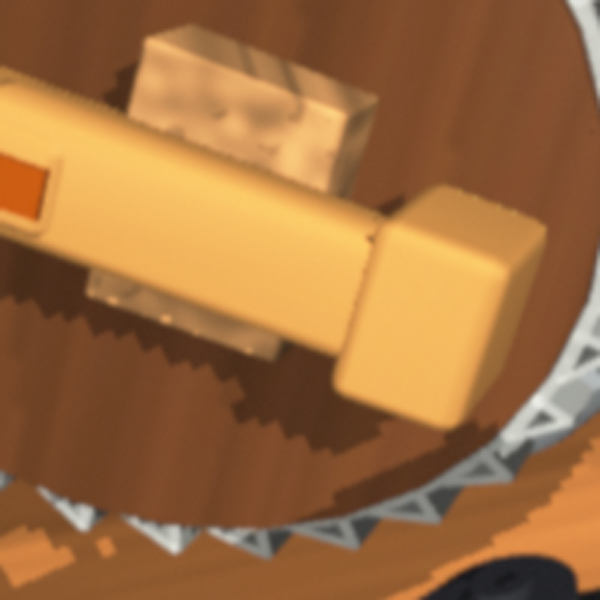

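View pics/zw5.png

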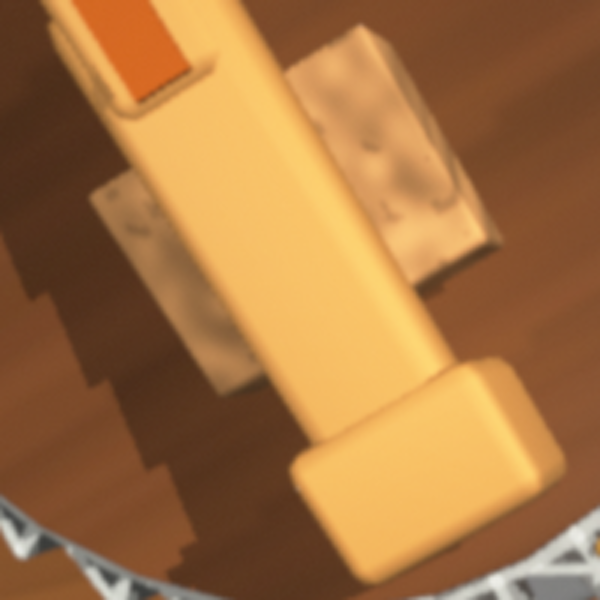

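```bash
cat >> h.py <<'E'
def wdir(pose,rot,p,q):
    m=bot.camera_model('wrist');T=np.array(m['T_tool_cam']);Rc=R.from_euler('xyz',rot).as_matrix()@T[:3,:3]
    f=lambda u:Rc@np.array([(u[0]-m['cx'])/m['fx'],(u[1]-m['cy'])/m['fy'],1.])
    n=np.cross(f(p),f(q));d=np.cross(n,[0,0,1]);return np.degrees(np.arctan2(d[1],d[0]))%180
def wpt(pos,rot,u,z):
    m=bot.camera_model('wrist');T=np.array(m['T_tool_cam']);Rt=R.from_euler('xyz',rot).as_matrix()
    o=Rt@T[:3,3]+np.array(pos);d=Rt@T[:3,:3]@np.array([(u[0]-m['cx'])/m['fx'],(u[1]-m['cy'])/m['fy'],1.]);return o+d*(z-o[2])/d[2]
E
python3 - <<'E'
from h import *
r4=[-1.563,-.016,-.244];r5=[-1.564,-.014,-.246]
A=lambda x,y:(x/3,170+y/3);B=lambda x,y:(50+x/3,y/3)
for p,q in(((0,80),(385,215)),((0,235),(335,352)),((90,295),(275,358)),((335,385),(440,428)),((385,220),(500,270))):print(4,wdir(0,r4,A(*p),A(*q)))
for p,q in(((245,10),(450,365)),((130,140),(315,440)),((92,198),(222,393)),((365,25),(500,240)),((295,470),(355,575))):print(5,wdir(0,r5,B(*p),B(*q)))
E
```

```text
4 54.448184776030445
4 53.60648027136165
4 53.97727103914802
4 49.75906128530775
4 49.58910588570458
5 12.814407709463609
5 12.603793278403288
5 14.196155702127584
5 16.517423017251986
5 10.030336216149408
```

```bash
python3 - <<'E'
import cv2
a=cv2.imread('pics/top0.png')[225:320,190:275];cv2.imwrite('pics/zt2.png',cv2.resize(a,None,fx=6,fy=6,interpolation=2))
b=cv2.imread('pics/scene0.png')[270:350,330:425];cv2.imwrite('pics/zs2.png',cv2.resize(b,None,fx=7,fy=7,interpolation=2))
E
```

```text
(no output)
```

View pics/zt2.png

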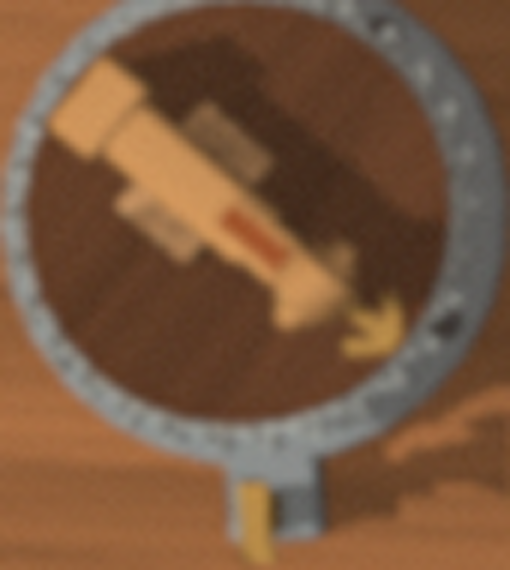

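View pics/zs2.png

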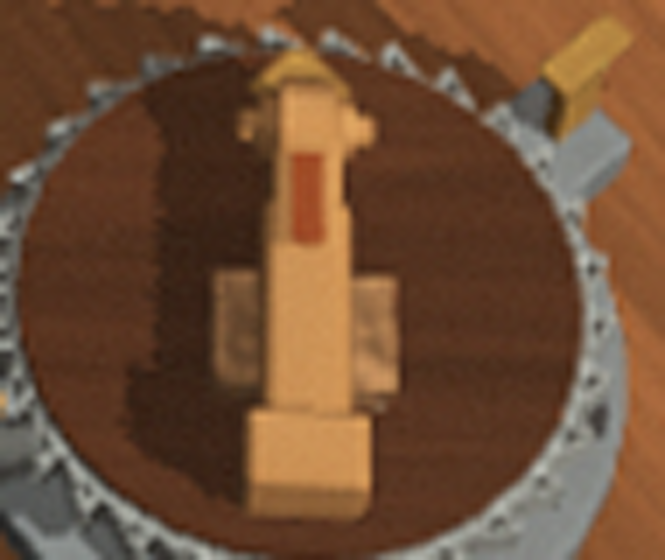

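```bash
python3 - <<'E'
from h import *
T=lambda x,y:[190+x/6,225+y/6]
S=lambda x,y:[330+x/7,270+y/7]
ang=lambda a,b:np.degrees(np.arctan2(*(b-a)[1::-1]))%360
c=atz('top',T(237,212),.05)
for t in((403,345),(400,352),(396,352)):
  a=atz('top',T(*t),.05);print('tip',ang(c,a),np.hypot(*(a-c)[:2]))
print('shaft->tip',ang(atz('top',T(348,300),.05),atz('top',T(400,350),.05)))
print('top block edges',ang(atz('top',T(118,208),.06),atz('top',T(188,262),.06)),ang(atz('top',T(205,103),.06),atz('top',T(272,158),.06)))
print('top neck',ang(atz('top',T(155,108),.07),atz('top',T(270,210),.07)),ang(atz('top',T(105,152),.07),atz('top',T(275,290),.07)))
print('scene blocks',ang(atz('scene',S(213,270),.06),atz('scene',S(213,385),.06))-180,ang(atz('scene',S(397,278),.06),atz('scene',S(399,398),.06))-180)
print('scene neck/fb',[ang(atz('scene',S(*p),.07),atz('scene',S(*q),.07))-180 for p,q in(((268,210),(262,405)),((350,210),(354,408)),((290,155),(290,240)),((323,155),(324,240)))])
cs=atz('scene',S(299,300),.05);print(cs,c)
# mark: cap long axis
print('cap scene',[ang(atz('scene',S(*p),.055),atz('scene',S(*q),.055)) for p,q in(((542,75),(606,18)),((572,90),(634,33)))])
print('cap pts',[ (ang(cs,p),np.hypot(*(p-cs)[:2])) for p in [atz('scene',S(*q),.055) for q in((557,82),(620,25),(588,54))]])
print('cap top',[ (ang(c,p),np.hypot(*(p-c)[:2])) for p in [atz('top',T(*q),.055) for q in((252,483),(260,560),(256,520))]])
E
```

```text
tip 233.0471426882286 0.06935308863373642
tip 231.10786503550275 0.07005299496827312
tip 230.40950826150365 0.069069553279763
shaft->tip 227.91202551796354
top block edges 234.12807148289585 232.33788376751585
top neck 230.19035652356555 232.7037194306466
scene blocks -127.42699399773934 -127.93822566164894
scene neck/fb [np.float64(-129.39567744138049), np.float64(-127.4181447431499), np.float64(-127.99877673743433), np.float64(-127.65108335171439)]
[0.53171554 0.22422475 0.05      ] [0.53086163 0.22131727 0.05      ]
cap scene [np.float64(188.26875243264996), np.float64(188.93996880902975)]
cap pts [(np.float64(185.82737348015254), np.float64(0.08929068401864361)), (np.float64(186.41585024115093), np.float64(0.11328999853910182)), (np.float64(186.1451989193946), np.float64(0.1010382745142796))]
cap top [(np.float64(185.81741914183146), np.float64(0.08757645674831696)), (np.float64(186.30164682733795), np.float64(0.11238006470183425)), (np.float64(186.10918669605815), np.float64(0.09950607906344906))]
```

Emit:
carry_out(moves="0.1 -0.3 0 0;0.2 -0.6 0 0;0.3 -0.8 0 0;0.3 -0.8 0 0;0.3 -0.8 0 0;0.3 -0.8 0 0")

```text
time_s: 7.93
tool_pos: [0.6511, 0.2655, 0.0997]
ee_rot: [-1.564, -0.015, -0.245]
contact_force: [-1.5, 0.7, -2.1]
grip_width: 0.0261
```

```bash
python3 -c "
from h import *
s=bot.sense();p=s['tool_pos'];print(p,s['ee_rot'],s['contact_force'],s['grip_width'])
d=p[:2]-[.531,.2225];a=np.degrees(np.arctan2(d[1],d[0]));print(a,np.hypot(*d))
import cv2
im=bot.snapshot('wrist')[:,:,::-1];cv2.imwrite('pics/wrist6.png',im);cv2.imwrite('pics/zw6.png',cv2.resize(im[0:200,50:250],None,fx=3,fy=3,interpolation=2))"
```

```text
[0.651141   0.26550556 0.09971276] [-1.56424778 -0.01465007 -0.24520341] [-1.50319105  0.65272536 -2.05029171] 0.026067490744011865
19.695287831509226 0.1276061806184978
```

View pics/zw6.png

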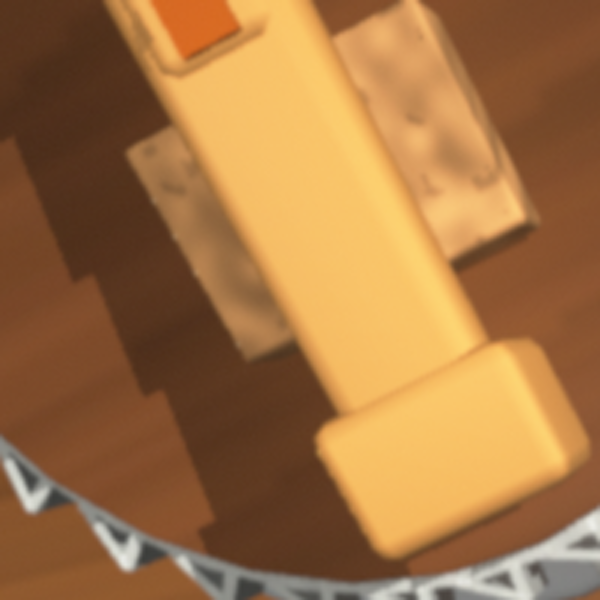

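Emit:
carry_out(moves="0 0 0 0;0 0 0 0;0 0 0 0;0 0 0 0;0 0 0 0;0 0 0 0;0 0 0 0;0 0 0 0;0 0 0 0;0 0 0 0", grip=-1)

```text
time_s: 8.82
tool_pos: [0.6512, 0.2655, 0.0997]
ee_rot: [-1.564, -0.015, -0.245]
contact_force: [0.3, -0.3, -0.6]
grip_width: 0.0855
```

Emit:
carry_out(moves="0 0 4 0;0 0 8 0;0 0 12 0;0 4 14 0;0 8 14 0;0 12 14 0;0 16 14 0;0 20 14 0;0 24 14 0;0 28 14 0;0 30 14 0;0 30 14 0")

```text
time_s: 9.82
tool_pos: [0.6491, 0.5702, 0.2378]
ee_rot: [-1.565, -0.013, -0.241]
contact_force: [-0.1, 0.4, -0.3]
grip_width: 0.0857
```

```bash
python3 - <<'E'
from bench import bot
import cv2
a=bot.snapshot('top')[:,:,::-1];cv2.imwrite('pics/top7.png',a);b=bot.snapshot('scene')[:,:,::-1];cv2.imwrite('pics/scene7.png',b)
cv2.imwrite('pics/zt7.png',cv2.resize(a[225:320,190:275],None,fx=6,fy=6,interpolation=2))
cv2.imwrite('pics/zs7.png',cv2.resize(b[270:350,330:425],None,fx=7,fy=7,interpolation=2))
E
```

```text
(no output)
```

View pics/zt7.png

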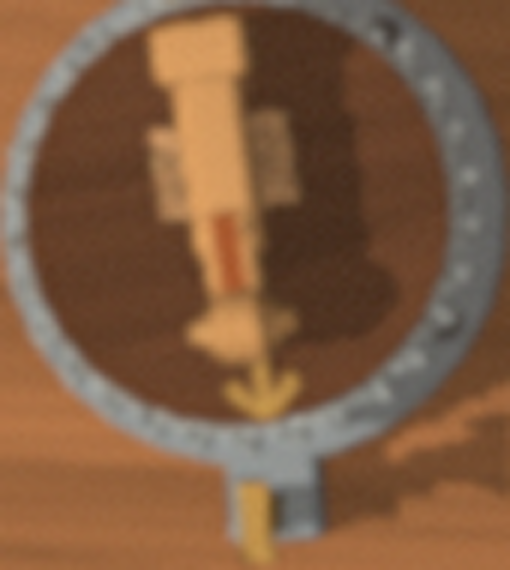

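View pics/scene7.png

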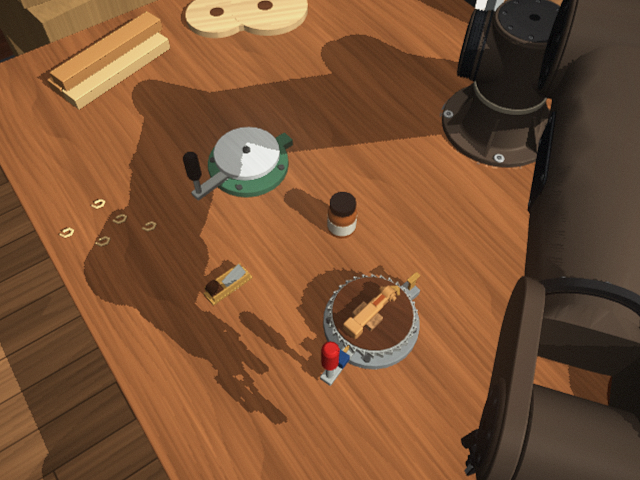

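View pics/zs7.png

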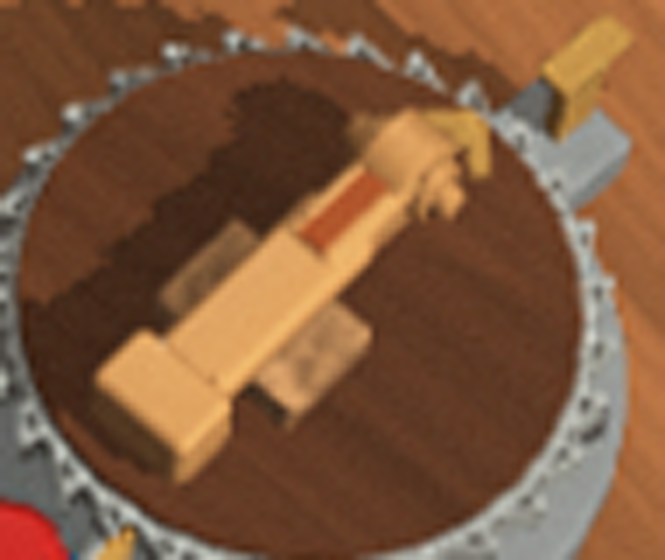

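```bash
python3 - <<'E'
from h import *
T=lambda x,y:[190+x/6,225+y/6]
S=lambda x,y:[330+x/7,270+y/7]
ang=lambda a,b:np.degrees(np.arctan2(*(b-a)[1::-1]))%360
c=atz('top',T(237,212),.05);cs=atz('scene',S(299,300),.05)
a=atz('top',T(263,418),.05);print('tip',ang(c,a),np.hypot(*(a-c)[:2]))
print('barbs mid',ang(c,atz('top',T(263,385),.05)))
a=atz('scene',S(490,118),.05);print('tip s',ang(cs,a),np.hypot(*(a-cs)[:2]))
print('blocks top',ang(atz('top',T(150,133),.06),atz('top',T(163,215),.06)),ang(atz('top',T(287,110),.06),atz('top',T(299,200),.06)))
print('scene blocks',ang(atz('scene',S(163,298),.06),atz('scene',S(238,222),.06)),ang(atz('scene',S(290,412),.06),atz('scene',S(368,335),.06)))
print('scene neck',ang(atz('scene',S(175,340),.07),atz('scene',S(292,228),.07)),ang(atz('scene',S(233,395),.07),atz('scene',S(335,292),.07)))
print('mark dir ~186.1')
k=atz('top',[0,0],.14)
for cm in('scene','top'):
  bot.snapshot(cm)
  for d in bot.landmark_of(cm,'lever_knob')[:1]:
    p=atz(cm,d['xy'],.115);print(cm,p,ang(np.array([.531,.2225,0]),p),d['confidence'])
E
python3 - <<'E'
import sys;sys.path.insert(0,'.')
from h import *
r=[-1.56424778,-0.01465007,-0.2452];B=lambda x,y:(50+x/3,y/3)
for p,q in(((325,10),(485,345)),((178,130),(340,412)),((128,155),(248,358)),((412,5),(535,220))):print(6,wdir(0,r,B(*p),B(*q)))
E
```

```text
tip 189.25762469682854 0.0673697290022824
barbs mid 190.60780061714627
tip s 190.0682355747545 0.07180705583860052
blocks top 191.13671304581212 189.59866947464636
scene blocks 192.27096615797836 190.63224013762263
scene neck 190.49674662113517 191.52840946554602
mark dir ~186.1
scene [0.65360582 0.26250055 0.115     ] 18.069083663259452 0.98
top [0.65307954 0.27079553 0.115     ] 21.584103600394972 0.8
6 8.5041206658087
6 11.13125192337597
6 11.227442897568523
6 14.485286883704788
```

Emit:
carry_out(moves="0.2 -30.4 0 0;0.2 -30.4 0 0;0.2 -30.4 0 0;0.2 -30.4 0 0;0.2 -30.4 0 0;0.2 -30.4 0 0;0.2 -30.4 0 0;0.2 -30.4 0 0;0.2 -30.4 0 0;0.2 -30.4 0 0;0.2 -30.4 0 0;0.2 -30.4 0 0")

```text
time_s: 11.12
tool_pos: [0.6536, 0.2615, 0.2403]
ee_rot: [-1.564, -0.015, -0.245]
contact_force: [-1.2, -0.1, -0.2]
grip_width: 0.0854
```

Emit:
carry_out(moves="-0.3 0.5 0 0;-0.3 0.5 0 0;-0.3 0.5 -4 0;-0.3 0.5 -8 0;-0.3 0.5 -11 0;-0.3 0.5 -14 0;-0.3 0.5 -14 0;-0.3 0.5 -14 0")

```text
time_s: 11.78
tool_pos: [0.6501, 0.267, 0.0994]
ee_rot: [-1.565, -0.013, -0.245]
contact_force: [-0.8, -0.4, 1.1]
grip_width: 0.0856
```

Emit:
carry_out(moves="0.1 -0.1 0 0;0.1 -0.1 0 0;0.1 -0.1 0 0;0.1 -0.1 0 0;0.1 -0.1 0 0;0.1 -0.1 0 0;0.1 -0.1 0 0;0.1 -0.1 0 0;0.1 -0.1 0 0;0.1 -0.1 0 0;0.1 -0.1 0 0;0.1 -0.1 0 0", grip=1)

```text
time_s: 12.78
tool_pos: [0.6514, 0.2661, 0.1008]
ee_rot: [-1.564, -0.014, -0.245]
contact_force: [-1.7, -0.2, 5.8]
grip_width: 0.0264
```

```bash
python3 -c "
from h import *
s=bot.sense();p=s['tool_pos'];print(p,s['ee_rot'],s['contact_force'],s['grip_width'])
d=p[:2]-[.531,.2225];a=np.degrees(np.arctan2(d[1],d[0]));print(a,np.hypot(*d))
import cv2
im=bot.snapshot('wrist')[:,:,::-1];cv2.imwrite('pics/wrist8.png',im);cv2.imwrite('pics/zw8.png',cv2.resize(im[0:200,50:250],None,fx=3,fy=3,interpolation=2))"
```

```text
[0.65139898 0.26613175 0.10078565] [-1.56434905 -0.01422394 -0.24451245] [-1.66252439 -0.15229136  5.76095165] 0.026431850221102962
19.92016530291867 0.12806109262523105
```

View pics/wrist8.png

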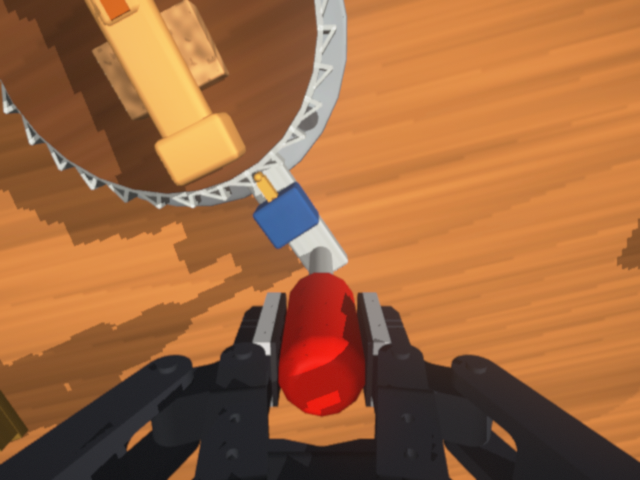

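Emit:
carry_out(moves="0.1 -0.3 0 0;0.2 -0.6 0 0;0.3 -0.8 0 0;0.3 -0.8 0 0;0.3 -0.8 0 0;0.3 -0.8 0 0")

```text
time_s: 13.33
tool_pos: [0.654, 0.2578, 0.1008]
ee_rot: [-1.565, -0.013, -0.245]
contact_force: [-5.6, 0.2, 3.0]
grip_width: 0.0263
```

```bash
python3 -c "
from h import *
s=bot.sense();p=s['tool_pos'];print(p,s['ee_rot'],s['contact_force'],s['grip_width'])
d=p[:2]-[.531,.2225];a=np.degrees(np.arctan2(d[1],d[0]));print(a,np.hypot(*d))"
```

```text
[0.65403507 0.25783243 0.10079669] [-1.56514262 -0.0133782  -0.24456188] [-5.55008044  0.22212569  3.03499192] 0.02630548710636195
16.022671227885684 0.1280078445541293
```

Release and look again.

Emit:
carry_out(moves="0 0 0 0;0 0 0 0;0 0 0 0;0 0 0 0;0 0 0 0;0 0 0 0;0 0 0 0;0 0 0 0;0 0 0 0;0 0 0 0", grip=-1)

```text
time_s: 14.17
tool_pos: [0.6541, 0.2578, 0.1008]
ee_rot: [-1.565, -0.013, -0.245]
contact_force: [0.6, -0.3, 0.5]
grip_width: 0.0857
```

Emit:
carry_out(moves="0 0 4 0;0 0 8 0;0 0 12 0;0 4 14 0;0 8 14 0;0 12 14 0;0 16 14 0;0 20 14 0;0 24 14 0;0 28 14 0;0 30 14 0;0 30 14 0")

```text
time_s: 15.17
tool_pos: [0.652, 0.5625, 0.239]
ee_rot: [-1.565, -0.012, -0.24]
contact_force: [0.2, -0.9, -1.4]
grip_width: 0.085
```

```bash
python3 - <<'E'
from bench import bot
import cv2
a=bot.snapshot('top')[:,:,::-1];cv2.imwrite('pics/top9.png',a);b=bot.snapshot('scene')[:,:,::-1];cv2.imwrite('pics/scene9.png',b)
cv2.imwrite('pics/zt9.png',cv2.resize(a[225:320,190:275],None,fx=6,fy=6,interpolation=2))
cv2.imwrite('pics/zs9.png',cv2.resize(b[270:350,330:425],None,fx=7,fy=7,interpolation=2))
E
```

```text
(no output)
```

View pics/zt9.png

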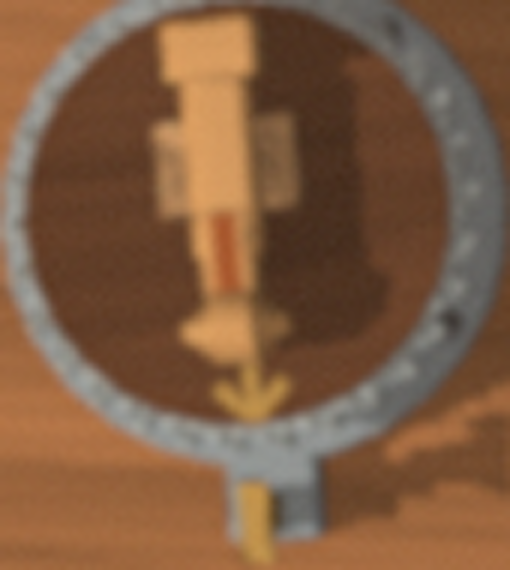

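View pics/zs9.png

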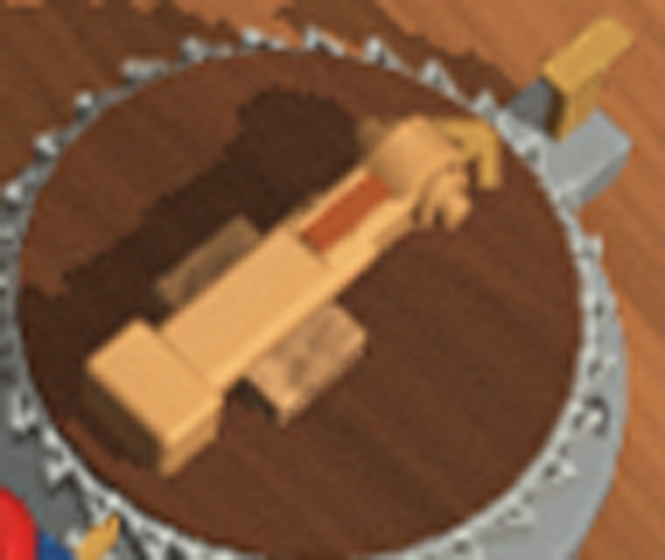

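```bash
python3 - <<'E'
from h import *
import cv2
T=lambda x,y:[190+x/6,225+y/6]
S=lambda x,y:[330+x/7,270+y/7]
ang=lambda a,b:np.degrees(np.arctan2(*(b-a)[1::-1]))%360
c=atz('top',T(237,212),.05);cs=atz('scene',S(299,300),.05)
for t in((252,420),(254,420),(252,385)):print('tip',ang(c,atz('top',T(*t),.05)))
for t in((498,125),(502,127)):print('tip s',ang(cs,atz('scene',S(*t),.05)))
print('blocks top',ang(atz('top',T(153,128),.06),atz('top',T(160,214),.06)),ang(atz('top',T(292,112),.06),atz('top',T(298,200),.06)))
print('scene blocks',ang(atz('scene',S(158,290),.06),atz('scene',S(242,218),.06)),ang(atz('scene',S(283,420),.06),atz('scene',S(364,347),.06)))
print('scene neck',ang(atz('scene',S(165,328),.07),atz('scene',S(292,226),.07)),ang(atz('scene',S(223,385),.07),atz('scene',S(335,292),.07)))
# image alignment: rotation from initial to now about c within rectified top plane z=.05
def rect(f,cm,c,N=400,s=.0004,z=.05):
    g=(np.arange(N)-N/2)*s;X,Y=np.meshgrid(g,g);m=bot.camera_model(cm);Rm=R.from_euler('xyz',m['rotation']).as_matrix()
    P=np.stack([X+c[0],Y+c[1],np.full_like(X,z)],-1)-m['xyz'];q=P@Rm
    return cv2.remap(cv2.imread(f),(m['fx']*q[...,0]/q[...,2]+m['cx']).astype('f4'),(m['fy']*q[...,1]/q[...,2]+m['cy']).astype('f4'),1)
o=[]
for f,cm,cc in(('pics/top9.png','top',c),('pics/scene9.png','scene',cs)):
    o.append(np.rot90(rect(f,cm,cc,600,.0004)[100:500,0:400]).copy())
im=np.hstack([x for x in o]);cv2.imwrite('pics/rect9.png',im)
# polar unwrap
for n,f,cm,cc in(('t','pics/top9.png','top',c),('s','pics/scene9.png','scene',cs)):
    r=rect(f,cm,cc,800,.0003);M=np.linspace(160,212,520)  # angle deg
    rr=np.linspace(.045,.115,300);A,Rr=np.meshgrid(np.radians(M),rr)
    u=cv2.remap(r,(400+Rr*np.cos(A)/.0003).astype('f4'),(400+Rr*np.sin(A)/.0003).astype('f4'),1);cv2.imwrite(f'pics/pol{n}.png',u)
a=cv2.imread('pics/polt.png');b=cv2.imread('pics/pols.png');cv2.imwrite('pics/pol.png',np.vstack([a,b]))
E
```

```text
tip 186.19427766071146
tip 186.7412195306655
tip 187.02380835253228
tip s 187.89152829161
tip s 187.04023350991744
blocks top 186.7951163186332 185.91161379504092
scene blocks 187.7038863032389 188.15405596932138
scene neck 185.74239205969567 186.25294068235758
```

View pics/pol.png

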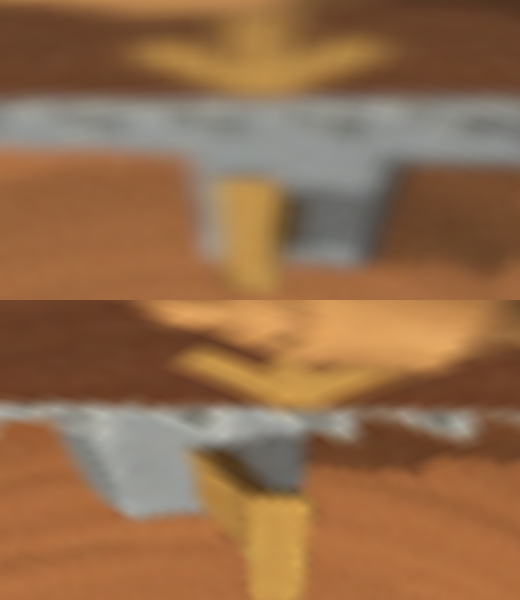

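```bash
python3 - <<'E'
from h import *
import cv2
from scipy.optimize import least_squares
ang=lambda a,b:np.degrees(np.arctan2(*(b-a)[1::-1]))%360
def fit(f,cm,c):
    im=cv2.imread(f).astype('f4');c=np.array(c,float)
    sat=cv2.cvtColor(im.astype('u1') if 0 else im.astype(np.uint8),cv2.COLOR_BGR2HSV)[...,1].astype('f4')
    for it in range(4):
        pts=[]
        for t in np.radians(np.arange(0,360,2)):
            rr=np.linspace(.058,.082,97)
            uv=np.array([proj(cm,[c[0]+r*np.cos(t),c[1]+r*np.sin(t),.05]) for r in rr],'f4')
            v=cv2.remap(sat,uv[:,0].copy(),uv[:,1].copy(),1).ravel();v=cv2.GaussianBlur(v.reshape(-1,1),(1,9),2).ravel()
            g=np.gradient(v);i=np.argmin(g[4:-4])+4
            if v[:20].mean()-v[i+6 if i+6<97 else 96]>40: pts.append([c[0]+rr[i]*np.cos(t),c[1]+rr[i]*np.sin(t)])
        pts=np.array(pts)
        s=least_squares(lambda p:np.hypot(pts[:,0]-p[0],pts[:,1]-p[1])-p[2],[*c[:2],.07],loss='soft_l1',f_scale=.0007)
        c=s.x[:2]
    return s.x,len(pts),np.median(abs(s.fun))
for f,cm in(('pics/top9.png','top'),('pics/top0.png','top'),('pics/top7.png','top'),('pics/scene9.png','scene'),('pics/scene0.png','scene'),('pics/scene7.png','scene')):
    print(f,fit(f,cm,[.531,.2225]))
E
```

```text
Traceback (most recent call last):
  File "h.py", line 10, in proj
    m=bot.camera_model(c);q=R.from_euler('xyz',m['rotation']).as_matrix().T@(np.array(p)-m['xyz'])
ValueError: time passes only in moves, steps and waits
```

```bash
cat > fit.py <<'E'
from h import *
import cv2
from scipy.optimize import least_squares
M={c:bot.camera_model(c) for c in('top','scene')}
RM={c:R.from_euler('xyz',M[c]['rotation']).as_matrix() for c in M}
def pj(c,P):
    m=M[c];q=(P-m['xyz'])@RM[c];return np.stack([m['fx']*q[:,0]/q[:,2]+m['cx'],m['fy']*q[:,1]/q[:,2]+m['cy']],1).astype('f4')
def fit(f,cm,c):
    sat=cv2.cvtColor(cv2.imread(f),cv2.COLOR_BGR2HSV)[...,1].astype('f4');c=np.array(c,float)
    for it in range(4):
        pts=[]
        for t in np.radians(np.arange(0,360,2)):
            rr=np.linspace(.058,.082,97)
            uv=pj(cm,np.stack([c[0]+rr*np.cos(t),c[1]+rr*np.sin(t),0*rr+.05],1))
            v=cv2.remap(sat,uv[:,:1].copy(),uv[:,1:].copy(),1);v=cv2.GaussianBlur(v,(1,9),2).ravel()
            g=np.gradient(v);i=np.argmin(g[4:-8])+4
            if v[:20].mean()-v[min(i+8,96)]>40: pts.append([c[0]+rr[i]*np.cos(t),c[1]+rr[i]*np.sin(t)])
        pts=np.array(pts)
        s=least_squares(lambda p:np.hypot(pts[:,0]-p[0],pts[:,1]-p[1])-p[2],[*c[:2],.07],loss='soft_l1',f_scale=.0007)
        c=s.x[:2]
    return s.x,len(pts),np.median(abs(s.fun))
if __name__=='__main__':
  for n in'970':
    for cm in('top','scene'): print(n,cm,fit(f'pics/{cm}{n}.png',cm,[.531,.2225]))
E
python3 fit.py
```

```text
9 top (array([0.53177741, 0.22168439, 0.06811852]), 180, np.float64(0.0003497340434581303))
9 scene (array([0.53137444, 0.22220393, 0.06922121]), 177, np.float64(0.0002695867521334411))
7 top (array([0.53176932, 0.22155766, 0.06803656]), 180, np.float64(0.0003151884116458087))
7 scene (array([0.53141217, 0.22222211, 0.0692053 ]), 176, np.float64(0.00028820857521871107))
0 top (array([0.5321118 , 0.22175084, 0.06817589]), 180, np.float64(0.000354345974089329))
0 scene (array([0.53140165, 0.22228059, 0.06919616]), 175, np.float64(0.0002834910636080462))
```

```bash
cat > pol.py <<'E'
from fit import *
import sys
def pol(n):
    out=[]
    for cm,c in(('top',(.5318,.2216)),('scene',(.5314,.2222))):
        im=cv2.imread(f'pics/{cm}{n}.png')
        for z,r0,r1,h in((.05,.045,.072,140),(.055,.082,.116,160)):
            A,Rr=np.meshgrid(np.radians(np.linspace(173,200,541)),np.linspace(r0,r1,h))
            uv=pj(cm,np.stack([c[0]+Rr.ravel()*np.cos(A.ravel()),c[1]+Rr.ravel()*np.sin(A.ravel()),0*A.ravel()+z],1))
            u=cv2.remap(im,uv[:,0].reshape(A.shape).copy(),uv[:,1].reshape(A.shape).copy(),2)
            for k in range(0,541,20): cv2.line(u,(k,0),(k,3 if k%100 else 9),(255,255,255),1)
            out.append(u)
    cv2.imwrite(f'pics/polar{n}.png',np.vstack(out))
pol(sys.argv[1])
E
python3 pol.py 9
```

```text
(no output)
```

View pics/polar9.png

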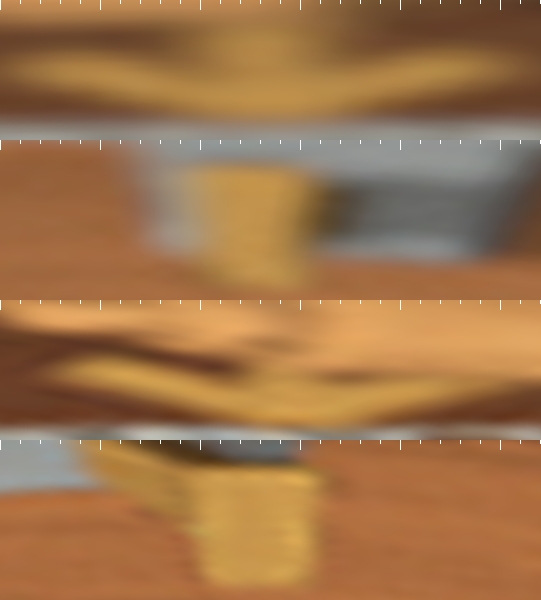

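```bash
python3 - <<'E'
from bench import bot
import cv2,numpy as np
a=cv2.imread('pics/scene0.png').astype(int);b=cv2.imread('pics/scene9.png').astype(int)
for l in('jar','plane','spare_lever_knob'):
    bot.snapshot('scene');print(l,[(d['xy'],round(d['confidence'],2)) for d in bot.landmark_of('scene',l)][:1])
s=bot.sense();print(s['time_s'],s['joint_velocities'].round(3),s['contact_force'])
bot.hand_in()
E
```

```text
jar [([339.4, 229.2], 0.87)]
plane [([228.1, 290.7], 0.66)]
spare_lever_knob [([188.7, 164.5], 0.66)]
15.5667 [ 0.004  0.004 -0.004  0.002  0.003  0.   ] [ 0.01703744  0.75952673 -0.25503539]
the job is handed in; nothing more can be done
```

I turned the turntable with its lever until the arrow and the brass mark line up to within about 1° and handed the job in at 15.6 s.

- **Swing:** I gripped the red knob and swung the lever anticlockwise to its stop. The wrist force rose to about 48 N there, which confirmed the stop. I then swung it clockwise by about 45° and let go to look.
- **Correction:** The arrow was still about 3.5° short. I gripped the knob a second time, turned the lever about 3.7° more, let go and moved the arm clear.

**Last checks:**
- **Arrow against mark:** The top camera puts the arrow about 0.65° anticlockwise of the mark. The scene camera says 1.0 to 1.7°, so the two disagree by up to about 1°. I took about 1° short as lined up and did not grip a third time.
- **Things to leave alone:** The networks found the jar within 1 pixel of its first position and the black knob within about 2. The plane differed by about 4 pixels, at low confidence. I put that down to network noise, because the arm never came near it and it looks unmoved in the later pictures.
- **Hand-in state:** The gripper was open, about 30 cm from the knob, with the arm at rest and touching nothing.

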